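Draw the proud dowel and gauge its hole

TASK

One of the three dowels in the wooden rail stands clearly higher than the other two: pull it out and drop it into the reject box. Then take the depth gauge out of its storage block and check the hole that dowel came from: probe down to the bottom of the hole, foot flat on the top of the rail and lying lengthwise along it, pressed on lightly (about 5 to 10 N, never hard). Finish holding the gauge there, still gripped and pressed on, and leave the other two dowels, the rail and everything else on the table where they are.

Things in the scene. Friction and masses are not known exactly. Their poses are not given: they have to be found in the camera images.
- rail: pale wooden frame rail, loose on the table, 60 (x) x 260 (y, its length) x 60 mm, 0.8 kg; origin at the centre of its underside. In its top a row of three round stopped holes, 17.6 mm wide, 36 mm deep, 75 mm apart, with thin pencil centre lines; a panel groove 12 x 6 mm runs along both long sides; a loose dowel stands upright in each
- hole_a (a point): centre of the mouth of the end hole at the rail's -y end (75 mm from the rail's middle), on the rail's top face
- hole_b (a point): centre of the mouth of the rail's middle hole, on its top face
- hole_c (a point): centre of the mouth of the end hole at the rail's +y end (75 mm from the rail's middle), on the rail's top face
- dowel_long: the proud dowel: fluted wooden dowel, 16 mm diameter, 78 mm long (z axis along it), 30 g, loose in its hole (any of the three), standing 42 mm above the rail; origin at the centre of its lower end
- dowel_short_1: one of the two correct dowels, 16 mm diameter, 60 mm long, standing 24 mm above the rail in one of the holes; origin at the centre of its lower end
- dowel_short_2: the other correct dowel, same size and height as dowel_short_1
- reject_box: open grey plastic bin, fixed, 180 (x) x 124 (y) x 75 mm high, walls 4 mm and a lip that stands 6 mm out; two short dowel ends lie in it, up to 20 mm high; origin at the centre of its underside. It may change places with gauge_stand
- gauge_stand: dark wooden storage block of the gauge, fixed, 70 (x) x 100 (y) x 60 mm high on a 90 x 120 mm base board 6 mm thick; a 14 mm hole 54 mm deep in the middle of its top takes the probe; origin at the centre of its underside
- gauge: digital depth gauge, upright in its block, 0.24 kg; origin at the centre of the foot's flat underside, z up. Steel foot 24 (x) x 70 (y) x 10 mm, collar above, grey case 26 (x) x 42 (y) mm from 26 to 86 mm above the foot's underside, display on its -x face; a slim spindle end rises from the case to 98 mm, more as the probe goes in. Grip the case from above
- gauge_probe (a joint): how far the sprung probe is pushed up into the gauge, m: 0 fully out, 0.046 fully in; about 0.010 when the foot is seated over a 36 mm deep hole. Its spring pushes back with 1 N at the start and 0.8 N more for each 10 mm
- probe_tip (a point): round lower end of the probe, an 8 mm rod; 46 mm below the foot's underside while the probe is fully out
- sander: cork sanding block, 64 x 112 x 30 mm, a bystander at the back of the table; origin at the centre of its underside
- square: combination square with a 300 mm steel rule, lying flat, a bystander behind the rail; origin at the middle of its underside
- tape: tape measure, 39 x 78 x 71 mm, a bystander at the far right; origin at the centre of its underside
Not all that is in view belongs to the job. Of the things that look like the gauge, the larger one is meant.

How it is judged (in metres and radians):
On the way, in this order (a step that is already met when the one before it is completed fails the run):
1. the proud dowel has been let go and lies in the reject box (x of dowel_long in the frame of reject_box between -0.088 and 0.088 m and y of dowel_long in the frame of reject_box between -0.06 and 0.06 m and height (world z) of dowel_long below 0.07 m and contact force between the fingers and dowel_long below 0.1 N), for 0.2 s.
2. the gauge has been lifted out of its block (z of probe_tip in the frame of gauge_stand above 0.061 m and contact force between the fingers and gauge above 1 N), for 0.1 s.
At the end, for the whole second after the job is handed in: Long dowel in the box, the others in their holes; the gauge still gripped and still, probe at the bottom of the emptied hole and pushed in over 6 mm, foot on the rail within 2 mm and 3 degrees, along it within 8 degrees, pressing with 3 to 20 N (x of dowel_long in the frame of reject_box between -0.088 and 0.088 m and y of dowel_long in the frame of reject_box between -0.06 and 0.06 m and height (world z) of dowel_long below 0.07 m and (horizontal distance between probe_tip and hole_a below 0.006 m or horizontal distance between probe_tip and hole_b below 0.006 m or horizontal distance between probe_tip and hole_c below 0.006 m) and z of probe_tip in the frame of rail below 0.027 m and z of gauge in the frame of rail below 0.062 m and value of joint gauge_probe above 0.006 m and angle between the z axis of gauge and the z axis of rail, either way round below 0.05 rad and angle between the y axis of gauge and the y axis of rail, either way round below 0.14 rad and angle between rail's own z axis and vertical below 0.05 rad and contact force between gauge and rail between 3 and 20 N and contact force between the fingers and gauge above 3 N and linear speed of gauge below 0.02 m/s and distance of each of dowel_short_1, dowel_short_2 from where it was at the start of the episode below 0.025 m and angle between each of dowel_short_1, dowel_short_2's own z axis and vertical below 0.12 rad); the arm keeps its last pose, push and grip.
It fails at once if the gauge is pressed hard on the rail (over 30 N) (contact force between gauge and rail above 30 N).
It fails at once if the rail is moved more than 20 mm (distance of rail from where it was at the start of the episode above 0.02 m).
It fails at once if one of the two correct dowels is moved more than 25 mm (distance of any of dowel_short_1, dowel_short_2 from where it was at the start of the episode above 0.025 m).
It fails at once if a bystander is moved more than 30 mm (distance of any of sander, square, tape from where it was at the start of the episode above 0.03 m).
It also fails if it takes over 64 s, if anything falls off the work surface, if the arm or the gripper's body presses on something with over 40 N, if the wrist force passes 120 N, or if a joint passes its speed limit or range.

ROBOT

A 6-joint arm with a two-finger parallel gripper is mounted at the origin on a cart in front of the work surface, level with it; the furniture and walls round the work are solid. World frame = base frame: x ahead of the robot, y to its left, z up, the work surface at z = 0. Lengths are in mm, angles in rad, forces in N, time in s.
With the tool pointing down it reaches from about 350 to 875 mm from the base axis. Payload 4.2 kg.
Tool frame: the origin (TCP) lies between the finger pads; the fingertips stand 25 mm ahead of it and the grasp point (between the pads) lies 6 mm ahead of it; z points along the fingers, y is the line along which they close (so a half turn about z gives the same grasp; the last joint's range is limited). The gripper opens to 85 mm and grips with 20 to 120 N. Pads are 22 mm wide; open, the fingers measure 114 mm over their backs; the gripper's body (76 mm by 85 mm) begins 54 mm behind the grasp point. The pads swing forward as they close: fully open they stand 13 mm farther back than shut.
Start: joints at [-0.952, 0.385, 0.008, 0, -1.194, -0.259], TCP at [220.069, -584.952, 256.312] pointing down, gripper open.
Joint ranges: [-3.14, 3.14], [-1.21, 2.06], [-1.07, 1.41], [-3.16, 2.05], [-2.99, -0.16], [-3.1, 3.1]. Speed limits (rad/s): [2.79, 2.79, 3.14, 3.14, 3.14, 3.14].

INTERFACE

Orientations are given as a unit quaternion [x, y, z, w].
In Python, from bench import arm gives the robot as it stands.
- The arm moves only by the shell command python3 -m pendant 'ROWS'. ROWS is JSON, a list of rows, each a list of 7 numbers: the shift along the tool's x, y, z in m, then the turn, a rotation vector about the tool's x, y, z in degrees, then the finger opening in m, from 0 to 0.0854. In form: [[x, y, z, wx, wy, wz, fingers], ...]. A call has 1 to 12 rows; each row shifts and turns the commanded pose from where the row before left it, along the tool's axes as they then stand; what a row does not reach is not made up. A row lasts 1/10 s, in which the tool goes at most 50 mm and 8.59 degrees, less where a joint would pass 70% of its speed; a pose out of reach is approached as far as the arm can. A call is refused whole if a number of a shift passes 0.05 or a number of a turn 8.59, either way. A call with a gripper value outside its range is refused whole. The fingers move at their own pace and stop on an object; the grip force is fixed at half the most. Time passes only in rows, so rows that do not move let the fingers close. It gives the time, the measured TCP pose, the force, the opening and the grip force at its end, in the units of the state.
- arm.read_state(): the state, without advancing time (a new reading comes with each control period).
- arm.get_image(name): name is "side" or "top" or "wrist"; returns a dict with "image" (420x560x3 uint8, red, green, blue), "fx", "fy", "cx", "cy" (pixels), "xyz" and "rotation" of the camera in the world. Camera axes: x right, y down, z forward; pixel columns grow to the right and rows downward; lengths in mm; the calibration is good to about 2 mm. A picture is of the moment at which its call begins. There is no depth.
- arm.job_done(): hands the job in; it is judged then, once.
The state is a dict: "clock": time; "joints": joint angles; "joint_vel": joint speeds; "joint_efforts": joint torques, N m; "position": TCP position; "ee_rot": TCP orientation; "contact_force": force on the tool from outside, world axes, zero at the start; "wrist_torque": the same for the moment, N m; "gripper_width": finger opening in mm; "grasp_force": force on a finger pad.
Only numpy, scipy, OpenCV 4.12 (cv2) and the standard library are available. Lean on these libraries where they do the work, as an engineer would, in place of code of your own. Each camera call takes 0.05 s, during which the arm holds its last target. There are 200 camera calls.

## Working session

There is one attempt and no reset: what is moved stays moved. The work goes in short steps, Python scripts to look and compute and a shell command to move; the robot and the scene stay as the last step left them, time stands still between calls to the robot, and variables do not carry over. Pictures are saved under pics/ and viewed, at most 10 in all, crops included, and the job is handed in when it is done.

```bash
ls; mkdir -p pics; python3 - <<'E'
from bench import arm
import cv2,json
import numpy as np
for n in ["top","side"]:
    d=arm.get_image(n); cv2.imwrite(f"pics/{n}0.png",d["image"][:,:,::-1])
    np.savez(f"{n}0.npz",**{k:np.array(v) for k,v in d.items()})
    print(n,{k:np.round(v,4).tolist() for k,v in d.items() if k!="image"})
s=arm.read_state();print(s)
E
```

```text
pics
top {'fx': 424.0458, 'fy': 424.0458, 'cx': 277.6332, 'cy': 209.8531, 'xyz': [528.3299, 36.3299, 1327.6201], 'rotation': [0.7072, -0.7064, 0.0206, -0.0228]}
side {'fx': 533.0676, 'fy': 533.0676, 'cx': 275.3607, 'cy': 215.1076, 'xyz': [-124.7954, 1101.1468, 613.5749], 'rotation': [-0.237, 0.796, -0.5292, 0.1738]}
{'clock': 0.1, 'joints': array([-9.52389728e-01,  3.85464404e-01,  6.75355584e-03, -4.37646112e-04,
       -1.19398837e+00, -2.58597637e-01]), 'joint_vel': array([ 0.00049847, -0.00176569,  0.00073348,  0.00113487, -0.0001676 ,
       -0.00010855]), 'joint_efforts': array([-4.61518011e-04, -3.93318629e+01,  1.88928026e+01,  4.19791728e+00,
       -2.59460743e-03,  8.18993982e-06]), 'position': array([ 219.9094534 , -584.52643851,  255.33623979]), 'ee_rot': array([-1.78856103e-01,  9.83874762e-01,  9.47787847e-04, -2.19818042e-04]), 'contact_force': array([-0.36769998,  0.49116227,  0.05993727]), 'wrist_torque': array([-0.00523379, -0.01255421,  0.00190843]), 'grasp_force': 0.0, 'gripper_width': 85.66680298938118}
```

View pics/top0.png

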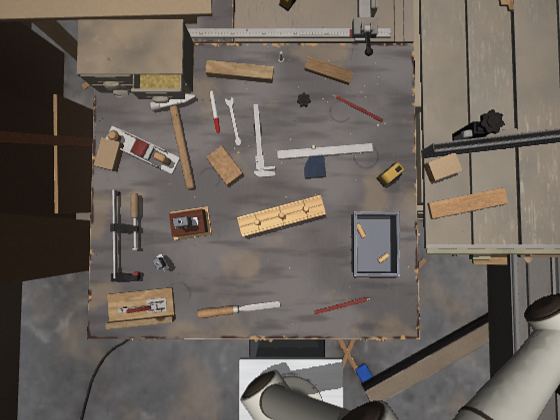

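View pics/side0.png

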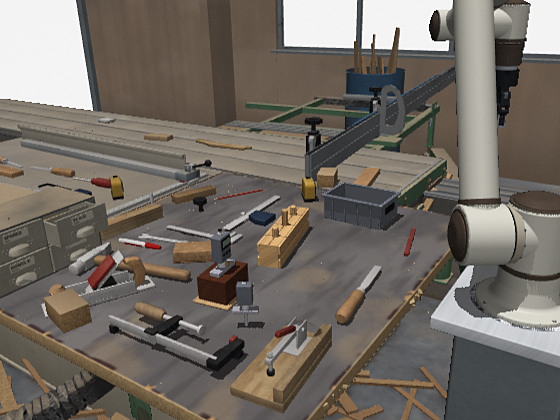

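The top picture shows the rail around (281,215), the gauge block at (188,223), and the reject box at (376,244). In the side picture the gauge is at about (220,245), the smaller decoy at (245,295), and the rail at (285,235). I'll enlarge these next.

```bash
python3 - <<'E'
import cv2,numpy as np
t=cv2.imread("pics/top0.png");s=cv2.imread("pics/side0.png")
def c(im,x,y,w,h,k): return cv2.resize(im[y:y+h,x:x+w],(w*k,h*k),interpolation=cv2.INTER_CUBIC)
A=c(t,230,190,100,50,4);B=c(t,160,200,60,50,4)   #400x200, 240x200
C=c(s,190,195,130,115,5)[:400] ; C=c(s,185,195,133,100,4) #532x400
o=np.zeros((600,800,3),np.uint8)
o[:200,:400]=A;o[:200,400:640]=B;o[200:600,:532]=C
o[200:480,540:800]=c(t,348,205,65,70,4)
cv2.imwrite("pics/m.png",o)
E
```

```text
(no output)
```

View pics/m.png

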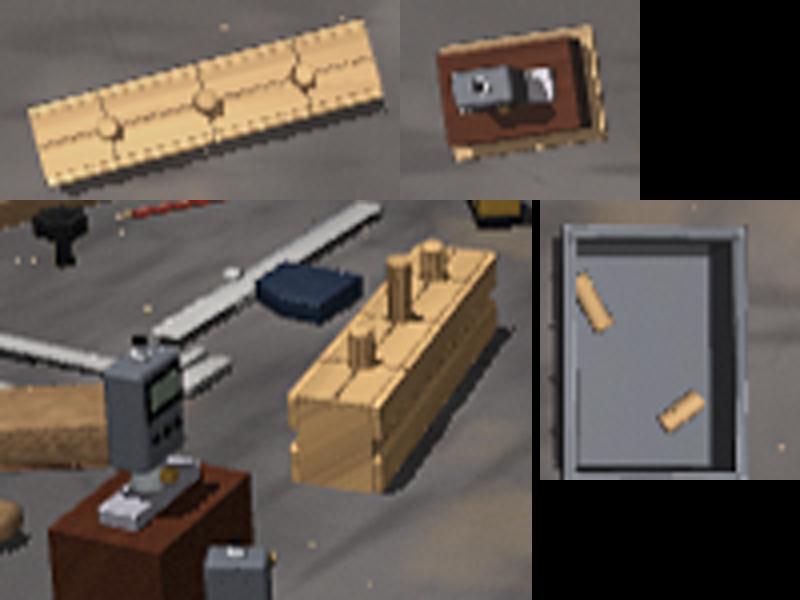

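The montage shows the middle dowel is the tall one, so the job is at hole_b. The gauge case top in the top picture runs from x 173 to 189.5 and y 217 to 227. The smaller gauge-like thing in front of the block is the decoy.

```bash
cat > h.py <<'E'
import numpy as np
from scipy.spatial.transform import Rotation as R
def ray(d,px,z):
    r=R.from_quat(d["rotation"]) if np.size(d["rotation"])==4 else R.from_matrix(d["rotation"])
    v=r.apply([(px[0]-d["cx"])/d["fx"],(px[1]-d["cy"])/d["fy"],1.]); o=np.array(d["xyz"])
    return o+v*(z-o[2])/v[2]
def proj(d,P):
    r=R.from_quat(d["rotation"]) if np.size(d["rotation"])==4 else R.from_matrix(d["rotation"])
    c=r.inv().apply(np.array(P,float)-d["xyz"]); return np.c_[c[...,0]/c[...,2]*d["fx"]+d["cx"],c[...,1]/c[...,2]*d["fy"]+d["cy"]] if c.ndim>1 else (c[:2]/c[2]*d["fx"]+[d["cx"],d["cy"]])
E
python3 - <<'E'
from h import *
t=dict(np.load("top0.npz"));s=dict(np.load("side0.npz"))
def quad(n,P,o,z):
    C=[ray(t,(x/4+o[0],y/4+o[1]),z)[:2] for x,y in P]
    C=np.array(C);print(n,C.round(1).tolist(),"mean",C.mean(0).round(1),"sides",[round(np.linalg.norm(C[i]-C[i-1]),1) for i in range(4)],
     "ang",[round(np.degrees(np.arctan2(*(C[i]-C[i-1])[::-1])),1) for i in range(4)])
quad("rail",[(30,108),(362,20),(383,97),(50,186)],(230,190),60)
quad("stand",[(438,52),(580,38),(590,130),(447,147)],(60,200),60)
quad("case",[(452,68),(520,66),(522,107),(456,110)],(60,200),146)
print("spindle",ray(t,(60+481/4,200+87/4),158))
quad("box",[(563,225),(746,227),(746,476),(563,476)],(348-135,205-50),75)
for n,p,z in[("a?",(303,75),84),("b",(208,100),102),("c?",(109,126),84)]: print(n,ray(t,(230+p[0]/4,190+p[1]/4),z).round(1))
# side: crop scale 4, origin 185,195, y offset 200
for n,p,z in[("dowel mid top",(400,258),102),("d near",(361,333),84),("d far",(433,243),84),("spindle",(141,345),158)]: print(n,ray(s,(185+p[0]/4,195+(p[1]-200)/4),z).round(1))
E
```

```text
rail [[584.8, 160.3], [651.1, -88.3], [593.3, -103.8], [526.5, 145.0]] mean [588.9  28.3] sides [np.float64(60.2), np.float64(257.4), np.float64(59.8), np.float64(257.5)] ang [np.float64(14.8), np.float64(-75.1), np.float64(-165.1), np.float64(105.0)]
stand [[596.5, 364.2], [607.2, 257.9], [538.3, 249.6], [525.5, 356.3]] mean [566.9 307. ] sides [np.float64(71.4), np.float64(106.8), np.float64(69.3), np.float64(107.4)] ang [np.float64(6.4), np.float64(-84.3), np.float64(-173.1), np.float64(96.8)]
case [[580.7, 332.0], [582.2, 284.5], [553.6, 282.7], [551.5, 328.7]] mean [567. 307.] sides [np.float64(29.5), np.float64(47.5), np.float64(28.6), np.float64(46.0)] ang [np.float64(6.4), np.float64(-88.2), np.float64(-176.4), np.float64(92.7)]
spindle [567.10205876 308.73069278 158.        ]
box [[601.5, -184.9], [600.2, -320.1], [417.5, -317.1], [417.3, -183.1]] mean [ 509.1 -251.3] sides [np.float64(184.2), np.float64(135.2), np.float64(182.7), np.float64(134.0)] ang [np.float64(-0.6), np.float64(-90.6), np.float64(179.1), np.float64(90.1)]
a? [608.2 -42.4  84. ]
b [588.8  27.5 102. ]
c? [570.6  99.9  84. ]
dowel mid top [586.2  32.4 102. ]
d near [563.5 111.7  84. ]
d far [606.9 -39.7  84. ]
spindle [558.4 322.5 158. ]
```

```bash
cat > go.py <<'E'
# go.py x y z yaw(of tool y, deg): prints remaining shift in tool axes (mm) and turn (deg)
import sys,numpy as np
from scipy.spatial.transform import Rotation as R
from bench import arm
s=arm.read_state();r=R.from_quat(s["ee_rot"]);x,y,z,a=map(float,sys.argv[1:]);a=np.radians(a)
Y=np.array([np.cos(a),np.sin(a),0]);Z=np.array([0,0,-1.]);T=R.from_matrix(np.c_[np.cross(Y,Z),Y,Z])
print("t",round(s["clock"],2),"pos",s["position"].round(1),"shift now",r.inv().apply(np.array([x,y,z])-s["position"]).round(1),"after turn",T.inv().apply(np.array([x,y,z])-s["position"]).round(1),"turn",(r.inv()*T).as_rotvec(True).round(2),"w",round(s["gripper_width"],1),"F",s["contact_force"].round(1),"g",round(s["grasp_force"],1))
E
python3 -m pendant '[[0,0,0,0,0,-8.44,0.085],[0,0,0,0,0,-8.44,0.085],[0,0,0,0,0,-8.44,0.085],[0,0,0,0,0,-8.44,0.085],[0,0,0,0,0,-8.44,0.085],[0,0,0,0,0,-8.44,0.085],[0,0,0,0,0,-8.44,0.085],[0,0,0,0,0,-8.44,0.085],[0,0,0,0,0,-8.44,0.085],[0,0,0,0,0,-8.44,0.085]]'
python3 go.py 588.5 28.5 200 195
```

```text
clock: 1.1
position: [220.0, -584.7, 255.7]
ee_rot: [0.795, -0.606, -0.001, -0.0]
contact_force: [0.1, 0.7, 1.0]
gripper_width: 85.0
grasp_force: 0.0
t 1.1 pos [ 220.  -584.7  255.7] shift now [-493.6 -517.8   56.2] after turn [-496.9 -514.7   55.7] turn [0.01 0.07 0.35] w 85.0 F [0.1 0.7 1. ] g 0.0
```

```bash
python3 -m pendant '[[-0.015,-0.015,0,0,0,0,0.085],[-0.03,-0.031,0,0,0,0,0.085],[-0.033,-0.034,0,0,0,0,0.085],[-0.033,-0.034,0,0,0,0,0.085],[-0.033,-0.034,0,0,0,0,0.085],[-0.033,-0.034,0,0,0,0,0.085],[-0.033,-0.034,0,0,0,0,0.085],[-0.033,-0.034,0,0,0,0,0.085],[-0.033,-0.034,0,0,0,0,0.085],[-0.033,-0.034,0,0,0,0,0.085],[-0.033,-0.034,0,0,0,0,0.085],[-0.033,-0.034,0,0,0,0,0.085]]' >/dev/null
python3 go.py 588.5 28.5 200 195
```

```text
t 2.3 pos [ 496.1 -120.8  256.2] shift now [-120.2 -128.    56.2] after turn [-120.3 -127.9   56.2] turn [0.02 0.01 0.03] w 85.2 F [ 0.6 -1.5 -0.6] g 0.0
```

```bash
python3 -m pendant '[[-0.033,-0.034,0,0,0,0,0.085],[-0.033,-0.034,0,0,0,0,0.085],[-0.025,-0.03,0,0,0,0,0.085],[-0.015,-0.02,0,0,0,0,0.085],[0,0,0.02,0,0,0,0.085],[0,0,0,0,0,0,0.085],[0,0,0,0,0,0,0.085]]' >/dev/null
python3 go.py 588.5 28.5 200 195
python3 - <<'E'
from bench import arm
import cv2,numpy as np
d=arm.get_image("wrist"); cv2.imwrite("pics/w1.png",d["image"][:,:,::-1])
np.savez("w1.npz",**{k:np.array(v) for k,v in d.items()})
E
```

```text
t 3.0 pos [581.8   9.9 235.9] shift now [-16.3 -11.3  35.8] after turn [-16.2 -11.3  35.9] turn [ 0.11 -0.02  0.01] w 84.7 F [ 0.2  0.1 -0.1] g 0.0
```

View pics/w1.png

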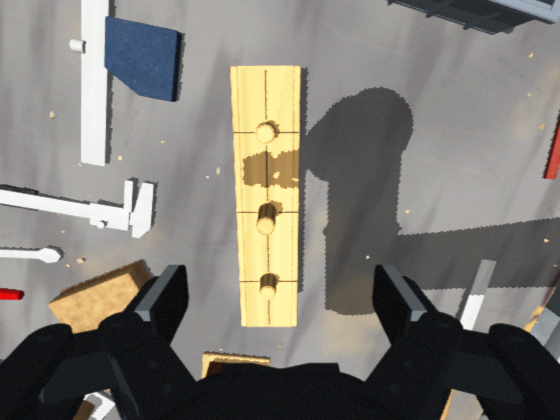

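The wrist view shows the rail with pencil crossings near (266,132), (266,212) and (269,282), and the tall dowel in the middle.

```bash
python3 - <<'E'
from h import *
d=dict(np.load("w1.npz")); print(d["xyz"],np.ravel(d["rotation"]).round(3))
for p in[(266,132),(266,212),(268,281)]: print(p,ray(d,p,60).round(1))
for p in[(232,66),(300,66),(296,327),(241,327)]: print("corner",p,ray(d,p,60).round(1))
for p in[(267,207),(266,226)]: print(p,ray(d,p,102).round(1))
print(proj(d,np.array([[588.5,28.5,60],[588.5,28.5,102],[607.9,-44,84],[569.1,101,84]])).round(1))
E
```

```text
[600.63344752 -61.75492615 353.56104341] [-0.129  0.981  0.146 -0.02 ]
(266, 132) [608.2 -42.7  60. ]
(266, 212) [589.6  30.3  60. ]
(268, 281) [569.1 102.3  60. ]
corner (232, 66) [649.5 -88.   60. ]
corner (300, 66) [ 593.8 -102.9   60. ]
corner (296, 327) [525.8 148.8  60. ]
corner (241, 327) [583.5 164.2  60. ]
(267, 207) [591.4  12.7 102. ]
(266, 226) [588.1  29.  102. ]
[[267.5 210.6]
 [265.7 225.3]
 [265.5 132.2]
 [267.5 292.5]]
```

```bash
python3 -m pendant '[[-0.009,-0.006,0,0,0,0,0.085],[-0.0082,-0.0056,0.01,0,0,0,0.085],[0,0,0.03,0,0,0,0.085],[0,0,0.03,0,0,0,0.085],[0,0,0.03,0,0,0,0.085],[0,0,0.02,0,0,0,0.085],[0,0,0.015,0,0,0,0.085],[0,0,0.007,0,0,0,0.085],[0,0,0,0,0,0,0.085],[0,0,0,0,0,0,0.085]]' >/dev/null
python3 go.py 588.5 29.5 94 195
```

```text
t 4.05 pos [589.6  30.1  95. ] shift now [0.3 1.2 1. ] after turn [0.3 1.2 1. ] turn [-0.08 -0.01  0.04] w 85.1 F [-0.1 -0.1 -0.3] g 0.0
```

Positioned. I'll close the gripper.

```bash
python3 -m pendant '[[0,0.001,0.001,0,0,0,0.06],[0,0,0,0,0,0,0.04],[0,0,0,0,0,0,0.025],[0,0,0,0,0,0,0.015],[0,0,0,0,0,0,0],[0,0,0,0,0,0,0],[0,0,0,0,0,0,0],[0,0,0,0,0,0,0],[0,0,0,0,0,0,0],[0,0,0,0,0,0,0]]'
python3 go.py 588.5 29.5 94 195
```

```text
clock: 5.05
position: [588.3, 29.6, 93.6]
ee_rot: [0.793, -0.609, 0.0, -0.0]
contact_force: [0.7, 0.0, 2.2]
gripper_width: 14.6
grasp_force: 58.4
t 5.05 pos [588.3  29.6  93.6] shift now [ 0.1 -0.2 -0.4] after turn [ 0.1 -0.2 -0.4] turn [-0.04 -0.01  0.02] w 14.6 F [0.7 0.  2.2] g 58.4
```

```bash
python3 -m pendant '[[0,0,-0.005,0,0,0,0],[0,0,-0.01,0,0,0,0],[0,0,-0.01,0,0,0,0],[0,0,-0.01,0,0,0,0],[0,0,-0.015,0,0,0,0],[0,0,-0.02,0,0,0,0],[0,0,-0.03,0,0,0,0],[0,0,-0.015,0,0,0,0],[0,0,0,0,0,0,0]]' 
python3 go.py 509 -251 204 195
```

```text
clock: 5.95
position: [588.7, 29.6, 211.7]
ee_rot: [0.793, -0.609, 0.002, -0.002]
contact_force: [0.3, -0.2, 0.1]
gripper_width: 14.4
grasp_force: 58.7
t 5.95 pos [588.7  29.6 211.7] shift now [250.3 149.8   7. ] after turn [250.4 149.6   7.7] turn [-0.28 -0.01  0.02] w 14.4 F [ 0.3 -0.2  0.1] g 58.7
```

```bash
python3 -m pendant '[[0.01,0.006,0,0,0,0,0],[0.025,0.015,0,0,0,0,0],[0.03,0.018,0,0,0,0,0],[0.035,0.021,0,0,0,0,0],[0.035,0.021,0,0,0,0,0],[0.035,0.021,0,0,0,0,0],[0.035,0.021,0,0,0,0,0],[0.025,0.015,0,0,0,0,0],[0.015,0.009,0,0,0,0,0],[0.005,0.003,0,0,0,0,0],[0,0,0,0,0,0,0],[0,0,0,0,0,0,0]]' >/dev/null
python3 go.py 509 -251 204 195
python3 - <<'E'
from bench import arm
import cv2
a=arm.get_image("side")["image"][100:310,150:470,::-1]; cv2.imwrite("pics/s2.png",cv2.resize(a,None,fx=2.5,fy=2.5))
E
```

```text
t 7.15 pos [ 507.6 -250.3  207.7] shift now [ 1.1 -1.2  3.7] after turn [ 1.1 -1.2  3.7] turn [0.07 0.05 0.03] w 14.4 F [ 0.4 -0.2 -0.2] g 58.7
```

View pics/s2.png

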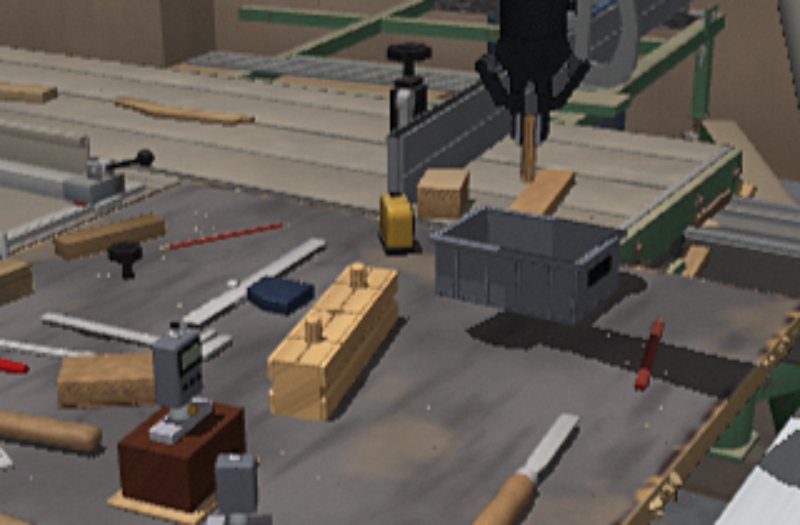

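The dowel is held above the box at about (528,150) in this crop, and the other two dowels are still in place. I'll lower it and release.

```bash
python3 -m pendant '[[0,0,0.01,0,0,0,0],[0,0,0.025,0,0,0,0],[0,0,0.025,0,0,0,0],[0,0,0.02,0,0,0,0],[0,0,0.015,0,0,0,0],[0,0,0.005,0,0,0,0],[0,0,0,0,0,0,0],[0,0,0,0,0,0,0.03],[0,0,0,0,0,0,0.05],[0,0,0,0,0,0,0.07],[0,0,0,0,0,0,0.07]]' 
python3 -m pendant '[[0,0,0,0,0,0,0.07],[0,0,0,0,0,0,0.07],[0,0,0,0,0,0,0.07],[0,0,-0.01,0,0,0,0.07],[0,0,-0.03,0,0,0,0.07],[0,0,-0.04,0,0,0,0.07],[0,0,-0.04,0,0,0,0.07],[0,0,-0.03,0,0,0,0.07],[0,0,-0.01,0,0,0,0.07],[0,0,0,0,0,0,0.07]]' 
python3 go.py 567 307 270 186
python3 - <<'E'
from bench import arm
import cv2
a=arm.get_image("top")["image"][190:285,150:420,::-1]; cv2.imwrite("pics/t3.png",cv2.resize(a,None,fx=2.9,fy=2.9))
E
```

```text
clock: 8.3
position: [508.2, -250.8, 109.0]
ee_rot: [0.793, -0.609, 0.001, -0.0]
contact_force: [0.7, 1.1, 0.5]
gripper_width: 69.9
grasp_force: 0.0
clock: 9.3
position: [508.4, -250.9, 270.3]
ee_rot: [0.793, -0.609, 0.002, -0.001]
contact_force: [0.8, 0.6, -0.2]
gripper_width: 70.0
grasp_force: 0.0
t 9.3 pos [ 508.4 -250.9  270.3] shift now [-5.237e+02 -2.011e+02  2.000e-01] after turn [-5.487e+02 -1.166e+02  3.000e-01] turn [-0.22 -0.08  9.01] w 70.0 F [ 0.8  0.6 -0.2] g 0.0
```

View pics/t3.png

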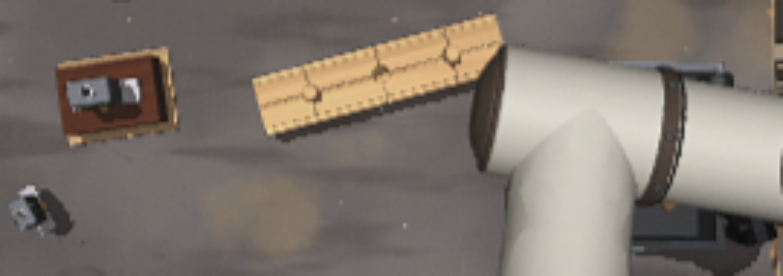

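```bash
python3 -m pendant '[[0,0,-0.01,0,0,4.5,0.085],[0,0,-0.02,0,0,4.5,0.085],[-0.02,-0.004,0,0,0,0,0.085],[-0.035,-0.0075,0,0,0,0,0.085],[-0.045,-0.0096,0,0,0,0,0.085],[-0.045,-0.0096,0,0,0,0,0.085],[-0.045,-0.0096,0,0,0,0,0.085],[-0.045,-0.0096,0,0,0,0,0.085],[-0.045,-0.0096,0,0,0,0,0.085],[-0.045,-0.0096,0,0,0,0,0.085],[-0.045,-0.0096,0,0,0,0,0.085],[-0.045,-0.0096,0,0,0,0,0.085]]' >/dev/null
python3 -m pendant '[[-0.045,-0.0096,0,0,0,0,0.085],[-0.035,-0.0075,0,0,0,0,0.085],[-0.02,-0.003,0,0,0,0,0.085],[0,0,0,0,0,0,0.085],[0,0,0,0,0,0,0.085]]' >/dev/null
python3 go.py 567 307 300 186
python3 - <<'E'
from bench import arm
import cv2,numpy as np
d=arm.get_image("wrist"); a=d["image"][:,:,::-1]
np.savez("w2.npz",**{k:np.array(v) for k,v in d.items()})
b=arm.get_image("top")["image"][200:280,340:410,::-1]
a=a.copy(); a[:240,350:560]=cv2.resize(b,(210,240)); cv2.imwrite("pics/w2.png",a)
E
```

```text
t 11.05 pos [561.3 272.3 296.7] shift now [-33.9  -9.3  -3.4] after turn [-33.9  -9.3  -3.3] turn [ 0.17 -0.1   0.02] w 84.9 F [-0.3 -0.3  0.2] g 0.0
```

View pics/w2.png

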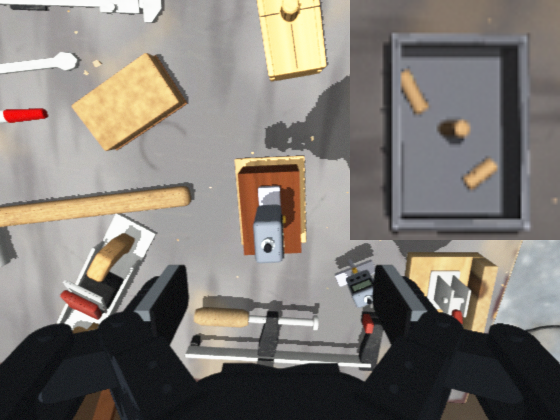

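The insert shows the proud dowel standing in the middle of the reject box. The wrist view shows the gauge on its block, with the case top near (268,250) and the spindle at (268,244). I'll check its pose with a model overlay.

```bash
python3 - <<'E'
from h import *
import cv2
d=dict(np.load("w2.npz")); im=d["image"][:,:,::-1]
k=7; x0,y0,w,h=222,145,110,85+40
o=cv2.resize(im[y0:y0+h,x0:x0+w],None,fx=k/1.5,fy=k/1.5,interpolation=cv2.INTER_CUBIC);f=k/1.5
def box(cx,cy,z,sx,sy,yaw,col,img):
    a=np.radians(yaw);P=np.array([[cx+sx/2*i*np.cos(a)-sy/2*j*np.sin(a),cy+sx/2*i*np.sin(a)+sy/2*j*np.cos(a),z] for i,j in[(1,1),(1,-1),(-1,-1),(-1,1)]])
    p=(proj(d,P)-[x0,y0]+.5)*f; cv2.polylines(img,[p.round().astype(int)],True,col,1)
o2=o.copy()
box(567,307,60,70,100,6,(0,255,0),o2);box(567,307,146,26,42,6,(0,255,255),o2);box(567,307,70,24,70,6,(255,0,255),o2);box(567,307,6,90,120,6,(255,0,0),o2)
o=o[:600,:400];o2=o2[:600,:400]
print(o.shape);im2=np.hstack([o[:, 0:400],o2[:,0:400]]);cv2.imwrite("pics/z.png",im2[:600,:800]);print(im2.shape)
print(ray(d,(268,244),158))
E
```

```text
(583, 400, 3)
(583, 800, 3)
[567.13437865 308.0641013  158.        ]
```

View pics/z.png

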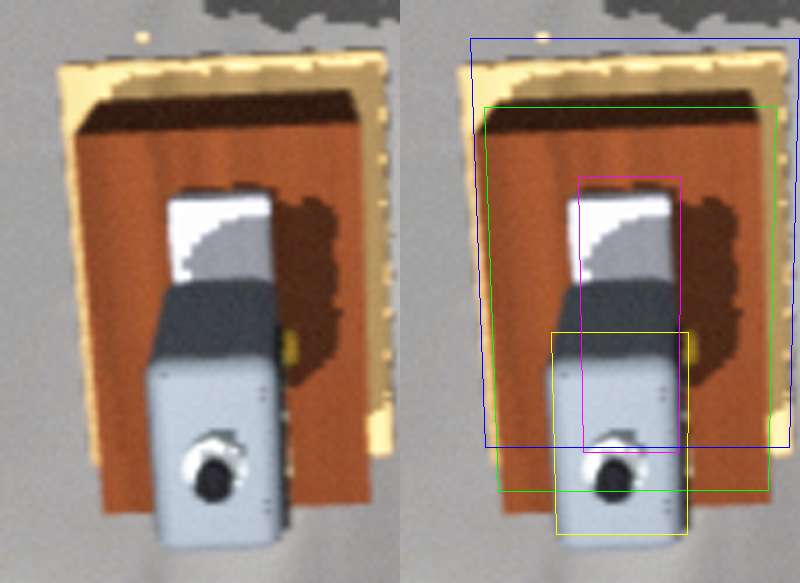

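The overlay shows the real gauge sitting about 2 px left of and 4 px below the model. That puts it near (568,309) with a yaw of about 7 deg.

```bash
python3 -m pendant '[[-0.01,-0.003,0.01,0,0,-1,0.085],[-0.015,-0.004,0.02,0,0,0,0.085],[-0.0105,-0.0037,0.03,0,0,0,0.085],[0,0,0.02,0,0,0,0.085],[0,0,0,0,0,0,0.085]]' >/dev/null
python3 go.py 568 309 132 187
```

```text
t 11.65 pos [566.6 308.  213.9] shift now [-1.1 -2.1 81.9] after turn [-0.8 -1.5 81.9] turn [ 0.42 -0.21 -0.02] w 85.1 F [-0.1 -0.5 -0. ] g 0.0
```

```bash
python3 -m pendant '[[-0.0005,-0.0005,0.015,0,0,0,0.085],[0,0,0.02,0,0,0,0.085],[0,0,0.02,0,0,0,0.085],[0,0,0.015,0,0,0,0.085],[0,0,0.008,0,0,0,0.085],[0,0,0.002,0,0,0,0.085],[0,0,0,0,0,0,0.085],[0,0,0,0,0,0,0.085]]' >/dev/null
python3 go.py 568 309 132 187
```

```text
t 12.45 pos [569.3 310.2 139.6] shift now [1.  1.4 7.6] after turn [1.  1.4 7.6] turn [-0.11  0.06  0.02] w 85.0 F [-0.2  0.1  0.3] g 0.0
```

```bash
python3 -m pendant '[[0.001,0.001,0.004,0,0,0,0.085],[0,0,0.003,0,0,0,0.085],[0,0,0,0,0,0,0.06],[0,0,0,0,0,0,0.045],[0,0,0,0,0,0,0.035],[0,0,0,0,0,0,0.028],[0,0,0,0,0,0,0.022],[0,0,0,0,0,0,0.01],[0,0,0,0,0,0,0],[0,0,0,0,0,0,0],[0,0,0,0,0,0,0],[0,0,0,0,0,0,0]]' 
python3 go.py 568 309 132 187
```

```text
clock: 13.65
position: [568.0, 308.8, 131.6]
ee_rot: [0.749, -0.662, 0.0, -0.0]
contact_force: [0.2, 0.2, 0.9]
gripper_width: 25.3
grasp_force: 59.4
t 13.65 pos [568.  308.8 131.6] shift now [-0.1 -0.1 -0.4] after turn [-0.1 -0.1 -0.4] turn [-0.04  0.02  0.02] w 25.3 F [0.2 0.2 0.9] g 59.4
```

```bash
python3 -m pendant '[[0,0,-0.004,0,0,0,0],[0,0,-0.01,0,0,0,0],[0,0,-0.01,0,0,0,0],[0,0,-0.012,0,0,0,0],[0,0,-0.015,0,0,0,0],[0,0,-0.02,0,0,0,0],[0,0,-0.02,0,0,0,0],[0,0,-0.018,0,0,0,0],[0,0,-0.01,0,0,0,0],[0,0,0,0,0,0,0]]' >/dev/null
python3 -m pendant '[[0,0,0,0,0,-4,0],[0,0,0,0,0,-4,0],[0,0,0,0,0,0,0]]'
python3 go.py 589 30 250 195
```

```text
clock: 14.95
position: [567.3, 308.4, 249.1]
ee_rot: [0.793, -0.609, -0.0, 0.001]
contact_force: [-0.2, 0.7, -2.0]
gripper_width: 25.4
grasp_force: 58.9
t 14.95 pos [567.3 308.4 249.1] shift now [274.5  51.1  -0.6] after turn [274.5  51.1  -0.9] turn [ 0.13 -0.04 -0.  ] w 25.4 F [-0.2  0.7 -2. ] g 58.9
```

```bash
python3 -m pendant '[[0.01,0.002,0,0,0,0,0],[0.025,0.0046,0,0,0,0,0],[0.035,0.0065,0,0,0,0,0],[0.035,0.0065,0,0,0,0,0],[0.035,0.0065,0,0,0,0,0],[0.035,0.0065,0,0,0,0,0],[0.035,0.0065,0,0,0,0,0],[0.03,0.0056,0,0,0,0,0],[0.02,0.0038,0,0,0,0,0],[0.01,0.002,0,0,0,0,0],[0.0045,0.0006,0,0,0,0,0],[0,0,0,0,0,0,0]]' >/dev/null
python3 -m pendant '[[0,0,0,0,0,0,0],[0,0,0,0,0,0,0],[0,0,0,0,0,0,0]]'
python3 go.py 589 30 250 195
python3 - <<'E'
from bench import arm
import cv2,numpy as np
d=arm.get_image("wrist"); e=arm.get_image("side")
np.savez("w4.npz",**{k:np.array(v) for k,v in d.items()});np.savez("s4.npz",**{k:np.array(v) for k,v in e.items()})
from h import proj
p=proj(e,np.array([[588.5,29.5,60.]]))[0];print(p)
x,y=int(p[0])-50,int(p[1])-90
o=np.zeros((560,800,3),np.uint8)
o[:,:400]=cv2.resize(e["image"][y:y+140,x:x+100,::-1],(400,560),interpolation=cv2.INTER_CUBIC)
o[:420,400:]=cv2.resize(d["image"][:,:,::-1][100:310,180:380],(400,420),interpolation=cv2.INTER_CUBIC)
print(x,y);cv2.imwrite("pics/g4.png",o)
E
```

```text
clock: 16.45
position: [589.6, 31.2, 250.3]
ee_rot: [0.794, -0.608, -0.0, -0.0]
contact_force: [-0.0, 1.4, -2.4]
gripper_width: 25.4
grasp_force: 59.0
t 16.45 pos [589.6  31.2 250.3] shift now [1.  0.8 0.3] after turn [1.  0.8 0.3] turn [0.   0.   0.08] w 25.4 F [-0.   1.4 -2.4] g 59.0
[285.17139643 223.81773611]
235 133
```

View pics/g4.png

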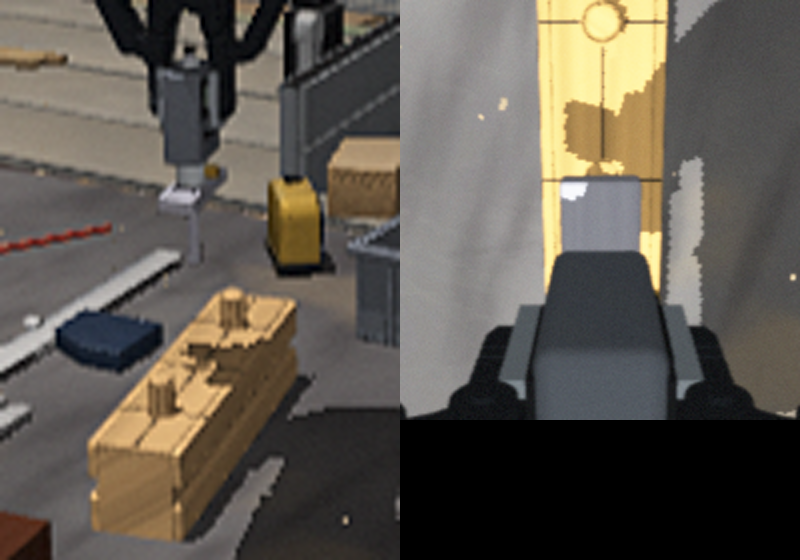

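The gauge hangs level above the emptied hole, and both short dowels are still in place. The probe tip is at side pixel (284,198.5). The foot's front edge is at wrist pixels (260,188.5) to (300,188.5).

```bash
python3 - <<'E'
from h import *
d=dict(np.load("w4.npz"));e=dict(np.load("s4.npz"))
P=np.array([589.6,31.2]); zf=250.3-71.6
print("expected tip px",proj(e,np.array([[*P,zf-46]]) ).round(1),"meas 284,198.5; per-mm x,y",(proj(e,np.array([[P[0]+5,P[1],zf-46],[P[0],P[1]+5,zf-46],[*P,zf-41]]))-proj(e,np.array([[*P,zf-46]]))).round(2))
a=np.radians(15);ux=np.array([np.cos(a),np.sin(a)]);uy=np.array([-np.sin(a),np.cos(a)])
for dy in(0,):
  F=np.array([[*(P+ux*s*12-uy*35),zf+10] for s in(1,-1)]);print("expected foot front",proj(d,F).round(1))
C=[ray(d,p,zf+10)[:2] for p in[(260.5,188.5),(300,188.5)]];m=np.mean(C,0);print("foot front mid",m,"-> centre",(m+uy*35),np.linalg.norm(C[0]-C[1]),np.degrees(np.arctan2(*(C[0]-C[1])[::-1])))
# crossing lines/dowel of far hole: rail-edge and cross pencil line
for p in[(250,110.5),(313,110.5)]: print("line a",ray(d,p,60)[:2].round(1))
print("dowel a top",ray(d,(281.5,110),84)[:2].round(1),"hole b line",ray(d,(251,190.5),60)[:2].round(1),ray(d,(311,190.5),60)[:2].round(1), "rail-edges",ray(d,(270,100+5),60)[:2].round(1))
print("far hole expected",proj(d,np.array([[607.9,-43,84],[588.5,29.5,60]])).round(1))
E
```

```text
expected tip px [[283.9 198. ]] meas 284,198.5; per-mm x,y [[-1.62 -0.34]
 [-1.07  0.59]
 [-0.04 -1.82]]
expected foot front [[258.3 183.9]
 [300.  184. ]]
foot front mid [ 5.97329356e+02 -1.75027030e-01] -> centre [588.27068948  33.63237689] 22.810953395228573 15.099874380524497
line a [635.7 -35.2]
line a [579.5 -50.4]
dowel a top [607.8 -43. ] hole b line [617.   38.4] [559.5  22.9] rail-edges [619.1 -44.7]
far hole expected [[281.4 110. ]
 [281.  189.4]]
```

```bash
python3 -m pendant '[[0.003,0.0007,0.01,0,0,0,0],[0,0,0.02,0,0,0,0],[0,0,0.02,0,0,0,0],[0,0,0.01,0,0,0,0],[0,0,0.004,0,0,0,0],[0,0,0,0,0,0,0],[0,0,0,0,0,0,0],[0,0,0,0,0,0,0]]'
python3 go.py 588.9 28.2 132 195
```

```text
clock: 17.35
position: [590.2, 27.4, 187.3]
ee_rot: [0.793, -0.609, 0.001, -0.001]
contact_force: [0.3, 1.0, -2.1]
gripper_width: 25.3
grasp_force: 59.1
t 17.35 pos [590.2  27.4 187.3] shift now [-1.1  1.2 55.3] after turn [-1.1  1.1 55.3] turn [-0.12 -0.01  0.02] w 25.3 F [ 0.3  1.  -2.1] g 59.1
```

```bash
python3 -m pendant '[[0,0,0.004,0,0,0,0],[0,0,0.006,0,0,0,0],[0,0,0.006,0,0,0,0],[0,0,0.006,0,0,0,0],[0,0,0,0,0,0,0],[0,0,0,0,0,0,0],[0,0,0,0,0,0,0]]'
python3 - <<'E'
from bench import arm
import cv2,numpy as np
d=arm.get_image("wrist"); e=arm.get_image("side")
o=np.zeros((560,800,3),np.uint8)
o[:,:400]=cv2.resize(e["image"][150:250,250:321,::-1],(400,560),interpolation=cv2.INTER_CUBIC)
o[:420,400:]=cv2.resize(d["image"][:,:,::-1][100:310,180:380],(400,420),interpolation=cv2.INTER_CUBIC)
cv2.imwrite("pics/g5.png",o)
E
```

```text
clock: 18.05
position: [589.9, 27.3, 164.5]
ee_rot: [0.793, -0.609, 0.0, -0.0]
contact_force: [-0.3, 0.2, -1.6]
gripper_width: 25.7
grasp_force: 59.1
```

View pics/g5.png

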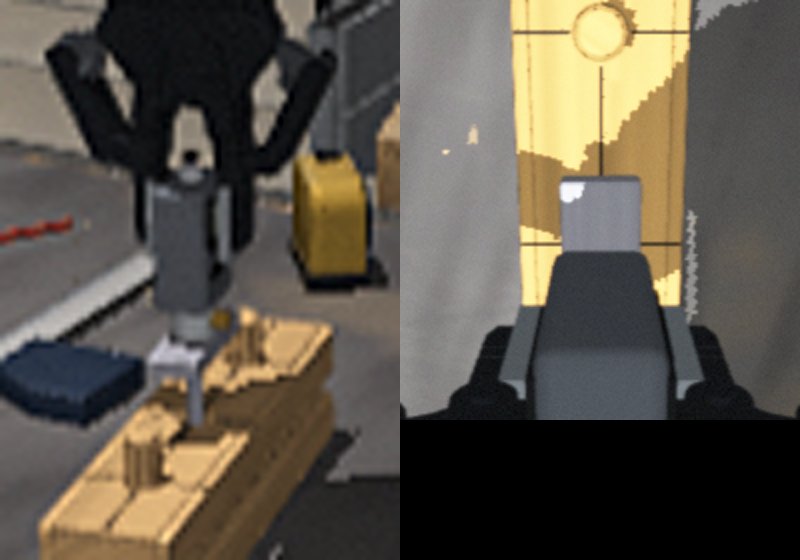

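The probe appears to be going into the middle hole. There is no spring load yet, and the spindle has not risen.

```bash
python3 -m pendant '[[0,0,0.004,0,0,0,0],[0,0,0.005,0,0,0,0],[0,0,0.005,0,0,0,0],[0,0,0.004,0,0,0,0],[0,0,0,0,0,0,0],[0,0,0,0,0,0,0],[0,0,0,0,0,0,0]]'
python3 -m pendant '[[0,0,0.003,0,0,0,0],[0,0,0.003,0,0,0,0],[0,0,0.003,0,0,0,0],[0,0,0,0,0,0,0],[0,0,0,0,0,0,0],[0,0,0,0,0,0,0]]'
```

```text
clock: 18.85
position: [589.9, 27.3, 146.5]
ee_rot: [0.793, -0.609, 0.0, -0.0]
contact_force: [0.6, 0.9, -2.6]
gripper_width: 25.4
grasp_force: 59.1
clock: 19.45
position: [589.7, 27.3, 137.5]
ee_rot: [0.793, -0.609, 0.0, -0.0]
contact_force: [-0.4, 0.1, -1.1]
gripper_width: 25.6
grasp_force: 59.1
```

```bash
python3 -m pendant '[[0,0,0.002,0,0,0,0],[0,0,0.001,0,0,0,0],[0,0,0.001,0,0,0,0],[0,0,0,0,0,0,0],[0,0,0,0,0,0,0],[0,0,0,0,0,0,0]]'
```

```text
clock: 20.05
position: [589.7, 27.3, 133.4]
ee_rot: [0.793, -0.609, 0.0, -0.0]
contact_force: [0.1, -0.3, -0.9]
gripper_width: 25.5
grasp_force: 59.2
```

```bash
python3 -m pendant '[[0,0,0.0005,0,0,0,0],[0,0,0.0005,0,0,0,0],[0,0,0,0,0,0,0],[0,0,0,0,0,0,0],[0,0,0,0,0,0,0]]'
```

```text
clock: 20.55
position: [589.7, 27.3, 132.4]
ee_rot: [0.793, -0.609, 0.0, -0.0]
contact_force: [0.7, -0.3, -0.1]
gripper_width: 25.3
grasp_force: 59.2
```

```bash
python3 -m pendant '[[0,0,0.0003,0,0,0,0],[0,0,0,0,0,0,0],[0,0,0,0,0,0,0],[0,0,0,0,0,0,0]]' | grep -E "pos|force"
python3 -m pendant '[[0,0,0.0003,0,0,0,0],[0,0,0,0,0,0,0],[0,0,0,0,0,0,0],[0,0,0,0,0,0,0]]'| grep -E "pos|force"
```

```text
position: [589.7, 27.3, 132.0]
contact_force: [-0.3, 0.3, 0.3]
grasp_force: 59.2
position: [589.7, 27.3, 131.7]
contact_force: [0.5, -0.1, -0.3]
grasp_force: 59.2
```

```bash
python3 -m pendant '[[0,0,0.0003,0,0,0,0],[0,0,0,0,0,0,0],[0,0,0,0,0,0,0],[0,0,0,0,0,0,0]]'| grep -E "pos|force"
```

```text
position: [589.7, 27.3, 131.5]
contact_force: [-0.5, 1.1, 0.6]
grasp_force: 59.4
```

```bash
for i in 1; do python3 -m pendant '[[0,0,0.0003,0,0,0,0],[0,0,0,0,0,0,0],[0,0,0,0,0,0,0],[0,0,0,0,0,0,0]]'| grep -E "pos|force"; done
python3 -m pendant '[[0,0,0.0003,0,0,0,0],[0,0,0,0,0,0,0],[0,0,0,0,0,0,0],[0,0,0,0,0,0,0]]'| grep -E "pos|force"
```

```text
position: [589.7, 27.3, 131.5]
contact_force: [-0.8, 0.7, 5.2]
grasp_force: 59.9
position: [589.7, 27.3, 131.5]
contact_force: [-1.0, -0.1, 6.1]
grasp_force: 60.2
```

```bash
python3 -m pendant '[[0,0,0,0,0,0,0],[0,0,0,0,0,0,0],[0,0,0,0,0,0,0],[0,0,0,0,0,0,0],[0,0,0,0,0,0,0]]'| grep -E "force"
python3 -m pendant '[[0,0,0,0,0,0,0],[0,0,0,0,0,0,0],[0,0,0,0,0,0,0],[0,0,0,0,0,0,0],[0,0,0,0,0,0,0]]'
```

```text
contact_force: [-2.1, 0.9, 6.0]
grasp_force: 60.2
clock: 23.55
position: [589.7, 27.3, 131.5]
ee_rot: [0.794, -0.609, 0.0, -0.0]
contact_force: [-1.9, 1.3, 5.9]
gripper_width: 25.5
grasp_force: 60.2
```

The force is steady: about 6 N at the wrist plus the gauge's 2.3 N weight, so roughly 8 N on the rail. The foot height agrees with a seated foot.

```bash
python3 -c "
from bench import arm
print(arm.job_done())"
```

```text
the job is handed in; nothing more can be done
None
```

I handed the job in at about 24 s, with no verdict returned: the proud dowel is in the reject box, and the gauge is still gripped with its probe down the emptied middle hole (hole_b), pressing about 8 N; I inferred the seating from TCP height and force and took no final picture.

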